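Hardness probe on a bucket tooth

TASK

Take the hardness probe out of its holder and first check it on the reference block: upright, tip on the ringed middle of the block, held still for about two seconds. Then put its tip on the centre of the yellow-ringed spot on the bucket tooth, with the probe square to the sloping face, and finish while holding it there in the gripper. Both times press lightly, just until the spring rod is about half-way in and never hard past its stop, and leave the other tooth and everything else where it lies.

Things in the scene. Friction and masses are not known exactly. Their poses are not given: they have to be found in the camera images.
- probe_grip (a point): centre of the black round hand grip (30 mm diameter, 65 mm long) of the hardness probe, a pen-like instrument 140 mm long, 0.2 kg, upright in its holder, tip down. Below the grip: aluminium nose 24 mm in diameter, 55 mm long, then a spring rod 8 mm in diameter, 20 mm long. This point is on the axis, 107.5 mm above the tip and 32.5 mm below the top end; z runs from tip to top. Any yaw will do
- probe_tip (a point): the tip at the end of the probe's rod (moves with the rod); in the holder it hangs 10 mm above the bench. z as for probe_grip. A black line round the rod, 4 mm below the nose, meets the nose when the rod is half-way in
- probe_rod (a joint): how far the spring rod is pushed into the probe (m): 0 fully out, 0.008 at its stop. Spring: 1 N when the rod starts to move and 0.5 N more for each mm: 3 N at half-way (4 mm), 5 N at the stop
- holder: the probe's bench holder, a fixed black block 60 x 60 x 85 mm with an upright through hole 26 mm wide; the probe hangs in it by the lower end of its grip, the whole grip standing above it, and must be lifted straight up by more than 75 mm to clear. Origin: centre of the underside
- ref_top (a point): middle of the top face of the hardness reference block, a polished loose steel disc 64 mm in diameter and 16 mm thick (0.4 kg) lying flat on the bench; a thin dark blue ring 20 mm wide is drawn round this point. z is up
- spot: the spot to test on the marked bucket tooth: a bright ground disc 25 mm wide in a yellow ring 37 mm wide, black dot at its centre. Origin on the face at the dot, about 43 mm above the bench; z points out of the face, square to it; the face slopes 20 degrees from level, down towards the tooth's nose; x runs up the slope, towards the socket end
- tooth_marked_mid (a point): middle of the marked bucket tooth, 43 mm above the bench: a dark cast-steel wedge 201 mm long, 14 mm high at the nose and 86 mm high at the socket collar, 84 mm wide at the nose, 106 mm over the pin bosses, 4.5 kg, loose on the bench. The nose points to the tooth's own -x, which is roughly towards the robot
- tooth_plain_mid (a point): middle of the other bucket tooth, of the same shape and colour but without a marked spot; not to be touched
- wrench: wrench, 200 mm long, lying flat; origin under its middle; a bystander
- clamp: C-clamp lying on its side, about 90 x 190 x 24 mm; origin under its middle; a bystander
- vblock: aluminium V-block, 80 x 80 x 44 mm; origin centre of its underside; a bystander
- spray: blue spray can, 52 mm diameter, 160 mm tall; origin centre of its underside; a bystander
- bush: brass bush, 56 mm diameter, 35 mm tall; origin centre of its underside; a bystander
- billet: upright steel round, 54 mm diameter, 110 mm tall; origin centre of its underside; a bystander
There are look-alikes about, which are no part of the job. Leave any blue or red look-alike of the part that bears probe_grip alone. Several things have the shape of the holder; the one meant has the colours described above.

How it is judged:
By the outcome, as a careful person would: the job done as asked, in the order asked, and still so for the second after the job is handed in, while the arm keeps its last pose, push and grip.
It also fails if it takes over 51 s, if anything falls off the work surface, if the arm or the gripper's body presses on something with over 40 N, if the wrist force passes 120 N, or if a joint passes its speed limit or range.

ROBOT

A 7-joint arm with a two-finger parallel gripper is mounted at the origin on the work surface. World frame = base frame: x ahead of the robot, y to its left, z up, the work surface at z = 0. Lengths are in mm, angles in rad, forces in N, time in s.
With the tool pointing down it reaches from about 350 to 900 mm from the base axis. Payload 19.9 kg.
Tool frame: the origin (TCP) lies at the very end of the fingers, on their centre line; the grasp point (between the pads) lies 19 mm behind it; z points along the fingers, x is the direction in which the jaws open and shut, and the axes are right-handed (so a half turn about z gives the same grasp; the last joint's range is limited). The gripper opens to 85 mm and grips with 20 to 120 N. Pads are 22 mm wide; open, the fingers measure 114 mm over their backs; the gripper's body (76 mm by 85 mm) begins 54 mm behind the grasp point. The pads swing forward as they close: fully open they stand 13 mm farther back than shut.
Start: joints at [-1.327, 0.417, -0.01, 1.614, 0.005, 1.111, -0.053], TCP at [176.193, 599.631, 231.26] pointing down, gripper open.
Joint ranges: [-2.81, 2.81], [-0.39, 2.02], [-1.27, 1.25], [0.06, 2.57], [-1.19, 4.33], [0.19, 2], [-2.82, 2.82]. Speed limits (rad/s): [1.89, 1.89, 2.39, 2.39, 3.01, 3.01, 3.01].

INTERFACE

Orientations are given as a rotation vector (axis times angle).
In Python, from workcell import manip, hand, inverse_kinematics, optics, job_done gives the robot as it stands. Calls block until the motion is done:
- manip.reach(position, orientation): joint-space move of the TCP to a pose.
- manip.movel(position, rot=None, max_speed=150, until_force=None): straight line of the TCP; rot=None keeps the orientation; max_speed is the mean speed in mm/s. With until_force (N) it stops when the force on the tool has changed by that much, and returns True; else False.
- manip.move_j(angles): joint-space move.
- hand.ungrasp() and hand.close(squeeze=None): open the fingers fully, or close them until they stop; squeeze is the grip in N (None keeps the last).
- manip.pause(seconds).
- inverse_kinematics(position, orientation): joint angles nearest the present ones, or None.
- optics.get_image(name): name is "scene" or "top" or "wrist"; returns the picture (384x512x3 uint8, red, green, blue); there is no depth.
- optics.camera_model(name): a dict with "fx", "fy", "cx", "cy" (pixels), "pose" (4x4, takes a point from camera to world coordinates). Camera axes: x right, y down, z forward; pixel columns grow to the right and rows downward; lengths in mm; the calibration is good to about 2 mm. A picture is of the moment at which its call begins: read the wrist's pose just before it. camera_model takes no time and is no camera call; for the wrist camera it gives the pose at the moment of the call.
A pose or a line that the arm cannot do raises manip.PlanningError and nothing moves.
- job_done(): hands the job in, once; it reports no verdict.
Readings, each from a call of its own:
- manip.get_t(): time.
- manip.get_joints(): joint angles.
- manip.get_qvel(): joint speeds.
- manip.get_joint_efforts(): joint torques, N m.
- manip.get_tcp_pos(): TCP position.
- manip.get_tcp_rot(): TCP orientation.
- manip.get_force(): force on the tool from outside, world axes, zero at the start.
- manip.get_torque(): the same for the moment, N m.
- manip.get_width(): finger opening in mm.
Only numpy, scipy, OpenCV 4.12 (cv2) and the standard library are available. Lean on these libraries where they do the work, as an engineer would, in place of code of your own. Each camera call takes 0.05 s, during which the arm holds its last target.

## Working session

There is one attempt and no reset: what is moved stays moved. The work goes in short steps, each a Python script; the robot and the scene stay as the last script left them, time stands still between calls to the robot, and variables do not carry over. Pictures are saved under pics/ and viewed, and the job is handed in when it is done.

```bash
mkdir -p pics; ls
python3 - <<'E'
from workcell import manip, hand, optics
import cv2
for n in ["scene","top","wrist"]:
    m=optics.camera_model(n); im=optics.get_image(n)
    cv2.imwrite(f"pics/{n}0.png",im[:,:,::-1])
    print(n,m["fx"],m["fy"],m["cx"],m["cy"]);print(m["pose"].round(3) if hasattr(m["pose"],'round') else m["pose"])
print(manip.get_t(),manip.get_tcp_rot(),manip.get_force(),manip.get_joints())
E
```

```text
pics
scene 488.3975481385071 488.3975481385071 259.23554489638525 195.7090650254144
[[-5.690000e-01  6.300000e-01 -5.280000e-01  1.217310e+03]
 [ 8.220000e-01  4.430000e-01 -3.580000e-01  4.946170e+02]
 [ 8.000000e-03 -6.380000e-01 -7.700000e-01  1.057446e+03]
 [ 0.000000e+00  0.000000e+00  0.000000e+00  1.000000e+00]]
top 375.68361155654577 375.68361155654577 242.23440946750176 189.08583957958916
[[ 1.30000e-02 -9.93000e-01  1.19000e-01  4.18056e+02]
 [-1.00000e+00 -1.40000e-02 -7.00000e-03  4.50990e+01]
 [ 9.00000e-03 -1.19000e-01 -9.93000e-01  1.10251e+03]
 [ 0.00000e+00  0.00000e+00  0.00000e+00  1.00000e+00]]
wrist 311.01828334255237 311.01828334255237 247.94141507498503 188.63087549266348
[[ 2.80000e-01  9.09000e-01  3.09000e-01  9.61910e+01]
 [ 9.60000e-01 -2.65000e-01 -9.10000e-02  6.22575e+02]
 [-1.00000e-03  3.22000e-01 -9.47000e-01  3.73355e+02]
 [ 0.00000e+00  0.00000e+00  0.00000e+00  1.00000e+00]]
0.15 [ 2.51469355e+00  1.88199942e+00 -1.13899930e-03] [ 0.62942611 -0.66255787 -0.32439478] [-1.32651936  0.41784262 -0.01026122  1.61403795  0.00467589  1.11070045
 -0.05302407]
```

View pics/scene0.png

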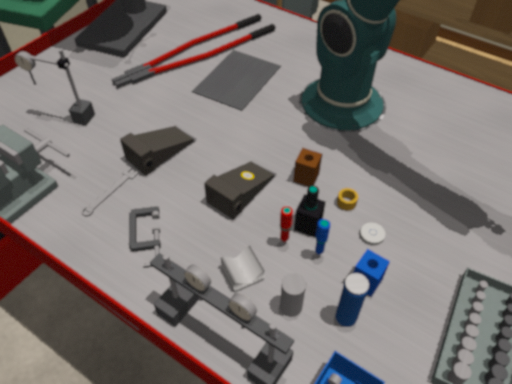

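View pics/top0.png

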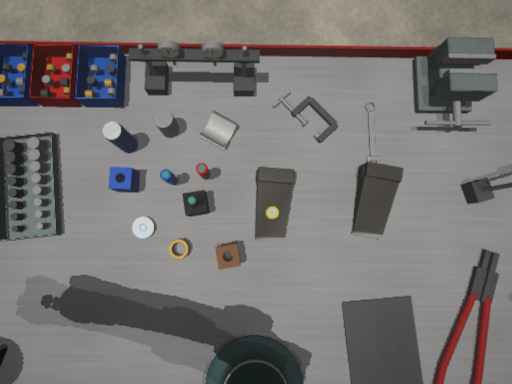

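View pics/wrist0.png

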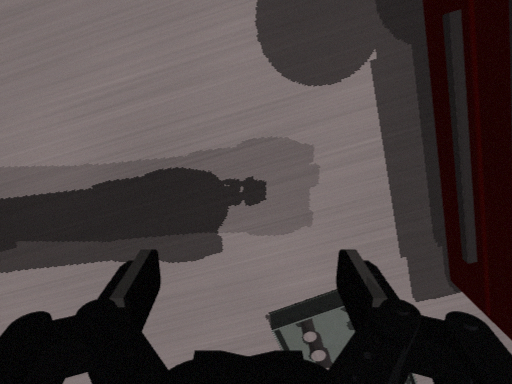

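Candidates for the probe in top view: a black-gripped one in the black block (194,202), a red one (202,170) and a blue one (168,176). For the holder: black (196,203), blue (123,179) and brown (228,256). The black one in the black block fits. I'll confirm that with a crop.

```bash
cat > h.py <<'E'
import numpy as np, cv2
from workcell import manip, hand, optics, inverse_kinematics
from scipy.spatial.transform import Rotation as R
def ray(m,u,v):
    P=np.array(m["pose"]); d=P[:3,:3]@np.array([(u-m["cx"])/m["fx"],(v-m["cy"])/m["fy"],1]); return P[:3,3],d
def hit(m,u,v,z):
    o,d=ray(m,u,v); return o+d*(z-o[2])/d[2]
def proj(m,p):
    P=np.array(m["pose"]); c=P[:3,:3].T@(np.array(p)-P[:3,3]); return np.array([m["cx"]+m["fx"]*c[0]/c[2],m["cy"]+m["fy"]*c[1]/c[2]])
def tri(obs):
    A=np.zeros((3,3));b=np.zeros(3)
    for m,u,v in obs:
        o,d=ray(m,u,v);d=d/np.linalg.norm(d);M=np.eye(3)-np.outer(d,d);A+=M;b+=M@o
    p=np.linalg.solve(A,b); return p,[np.round(proj(m,p)-[u,v],2) for m,u,v in obs]
E
python3 - <<'E'
from h import *
s=cv2.imread("pics/scene0.png");t=cv2.imread("pics/top0.png")
a=cv2.resize(s[150:260,200:400],(800,440),interpolation=cv2.INTER_CUBIC)
cv2.imwrite("pics/cs.png",a)
a=cv2.resize(t[140:280,120:310],None,fx=4,fy=4,interpolation=cv2.INTER_CUBIC)
cv2.imwrite("pics/ct.png",a)
E
```

```text
(no output)
```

View pics/cs.png

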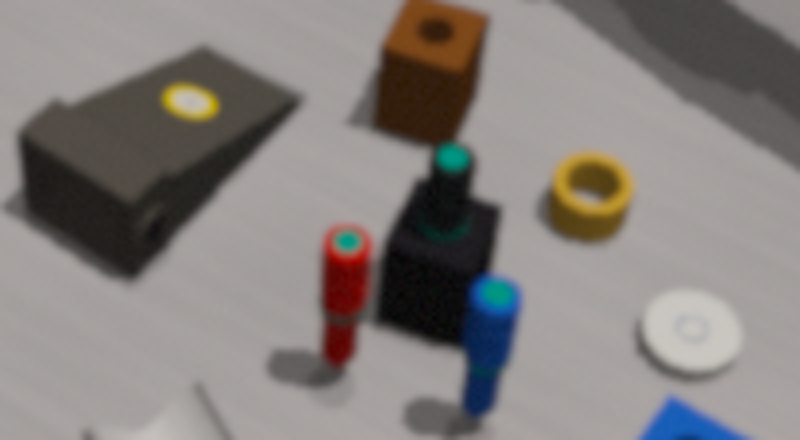

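View pics/ct.png

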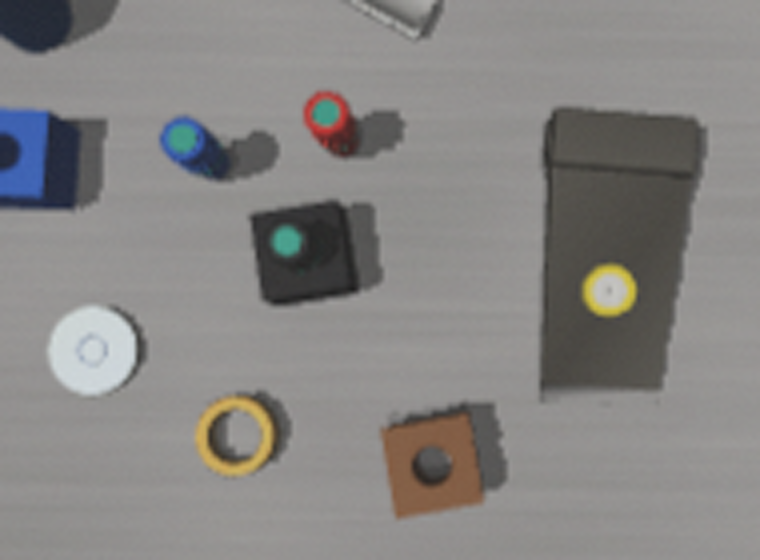

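The crop confirms it: the black grip with the teal cap sits in the black block, while the red and blue ones stand free. The reference disc is at top px ~(143,227) and the spot at ~(272,212). Next I'll measure them.

Run:
```python
from h import *
ms=optics.camera_model("scene");mt=optics.camera_model("top")
s=cv2.imread("pics/scene0.png").astype(int);t=cv2.imread("pics/top0.png").astype(int)
def cen(im,f,box):
    x0,x1,y0,y1=box;sub=im[y0:y1,x0:x1];b,g,r=sub[...,0],sub[...,1],sub[...,2]
    mk=f(b,g,r);v,u=np.nonzero(mk);return u.mean()+x0,v.mean()+y0,len(u)
teal=lambda b,g,r:(g>r+40)&(g>b+5)
yel=lambda b,g,r:(r>b+60)&(g>b+50)
wh=lambda b,g,r:(r+g+b>560)
for nm,f,bs,bt,z in [("cap",teal,(300,325,180,200),(180,205,190,210),150),("spot",yel,(235,262,165,185),(262,284,203,223),43),("ref",wh,(355,390,218,248),(128,158,213,242),16)]:
    a=cen(s,f,bs);b=cen(t,f,bt)
    print(nm,np.round(a,2),np.round(b,2),"scene",hit(ms,*a[:2],z).round(1),"top",hit(mt,*b[:2],z).round(1));p,e=tri([(ms,*a[:2]),(mt,*b[:2])]);print(p.round(1),e)
# holder top corners, tooth edges in top
c=lambda x,y:((x+.5)/4-.5+120,(y+.5)/4-.5+140)
for x,y in [(250,214),(338,201),(357,290),(268,304)]: print("hold",hit(mt,*c(x,y),85).round(0))
for nm,(x,y,z) in dict(noseL=(541,400,0),noseR=(662,388,14),noseLt=(541,388,14),colL=(553,110,86),colR=(702,122,86)).items(): print(nm,hit(mt,*c(x,y),z).round(0))
for nm,(x,y) in dict(red=(327,113),blue=(182,138)).items(): print(nm,hit(mt,*c(x,y),140).round(0))
```

```text
cap [312.5 189.   48. ] [191.15 199.85  41.  ] scene [502.5 167.5 150. ] top [503.  167.5 150. ]
[502.9 167.6 150.5] [array([-0.06, -0.  ]), array([-0.05,  0.03])]
spot [246.89 175.11  72.  ] [271.99 211.87  84.  ] scene [479.7 -47.4  43. ] top [481.6 -47.6  43. ]
[481.2 -47.   44.7] [array([-0.2 , -0.03]), array([-0.17,  0.1 ])]
ref [372.73 231.68 307.  ] [142.52 227.16 352.  ] scene [432.7 323.4  16. ] top [434.4 321.9  16. ]
[433.9 322.6  16.8] [array([-0.41,  0.01]), array([-0.34,  0.17])]
hold [527. 201.  85.]
hold [537. 141.  85.]
hold [476. 127.  85.]
hold [466. 187.  85.]
noseL [403.  -2.   0.]
noseR [413. -88.  14.]
noseLt [411.  -1.  14.]
colL [601.  -5.  86.]
colR [ 594. -107.   86.]
red [588. 145. 140.]
blue [570. 238. 140.]
```

```bash
cat >> h.py <<'E'
def down(yawdeg,tilt_axis=None,tilt=0):
    a=np.radians(yawdeg); x=np.array([np.cos(a),np.sin(a),0]);z=np.array([0,0,-1.]);y=np.cross(z,x)
    r=R.from_matrix(np.column_stack([x,y,z]))
    if tilt_axis is not None: r=R.from_rotvec(np.array(tilt_axis)*np.radians(tilt))*r
    return r.as_rotvec()
def shot(n,fn,crop=None,k=1):
    m=optics.camera_model(n); im=optics.get_image(n)[:,:,::-1].copy(); cv2.imwrite("pics/full_"+fn,im)
    if crop: x0,x1,y0,y1=crop; im=im[y0:y1,x0:x1]
    if k!=1: im=cv2.resize(im,None,fx=k,fy=k,interpolation=cv2.INTER_CUBIC)
    cv2.imwrite("pics/"+fn,im); return m
E
python3 - <<'E'
from h import *
import pickle
manip.reach([503,167.5,230],down(95))
print(manip.get_t(),manip.get_tcp_pos(),manip.get_joints().round(2))
m=shot("wrist","w1.png");pickle.dump(m,open("w1.pkl","wb"))
print(proj(m,[503,167.5,150]),np.array(m["pose"])[:3,3])
E
```

```text
2.1083 [502.82474559 168.40747697 229.95952592] [-0.62  0.25  0.29  1.86 -0.08  1.04  1.35]
[246.78940078 198.30620588] [419.81909564 160.68448499 372.60423711]
```

View pics/w1.png

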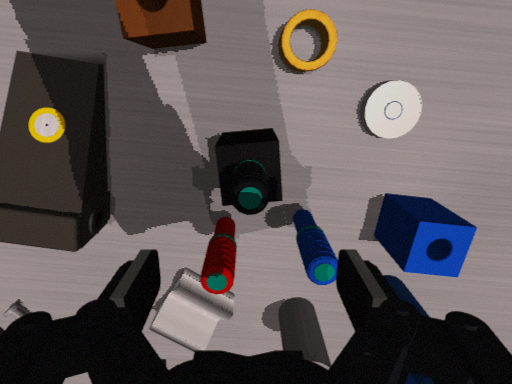

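The wrist view shows the cap at (249,198) as predicted, the spot at (47,125) and the reference ring at (394,110). I'll fuse these with the fixed cameras.

Run:
```python
from h import *
import pickle
m=pickle.load(open("w1.pkl","rb"));ms=optics.camera_model("scene");mt=optics.camera_model("top")
w=cv2.imread("pics/w1.png").astype(int)
def cen(im,f,box):
    x0,x1,y0,y1=box;sub=im[y0:y1,x0:x1];b,g,r=sub[...,0],sub[...,1],sub[...,2]
    mk=f(b,g,r);v,u=np.nonzero(mk);return u.mean()+x0,v.mean()+y0,len(u)
cap=cen(w,lambda b,g,r:(g>r+50)&(g>b+5)&(g>90),(230,270,175,215))
spot=cen(w,lambda b,g,r:(r>b+60)&(g>b+50),(20,75,100,150))
ref=cen(w,lambda b,g,r:(r+g+b>560),(355,430,70,145))
for n,c,z,s,t in [("cap",cap,150,(312.5,189),(191.15,199.85)),("spot",spot,43,(246.89,175.11),(271.99,211.87)),("ref",ref,16,(372.73,231.68),(142.52,227.16))]:
    print(n,np.round(c,1),hit(m,*c[:2],z).round(1)); p,e=tri([(m,*c[:2]),(ms,*s),(mt,*t)]);print(p.round(1),e)
W=cv2.imread("pics/w1.png")
cv2.imwrite("pics/w1t.png",cv2.resize(W[40:260,0:130],None,fx=2.7,fy=2.7,interpolation=cv2.INTER_CUBIC))
```

```text
cap [250.7 190.1  71. ] [496.1 169.9 150. ]
[500.4 168.2 146.6] [array([-2.8 ,  3.61]), array([0.53, 0.49]), array([-0.13,  1.15])]
spot [ 46.1 124.8 617. ] [480.  -45.5  43. ]
[480.6 -46.9  42.9] [array([-1.22,  0.41]), array([-0.05,  0.28]), array([-0.25,  0.35])]
ref [ 393.  109. 2398.] [432.7 324.5  16. ]
[433.5 323.   17. ] [array([-1.07,  0.7 ]), array([-0.19, -0.08]), array([-0.52,  0.32])]
```

View pics/w1t.png

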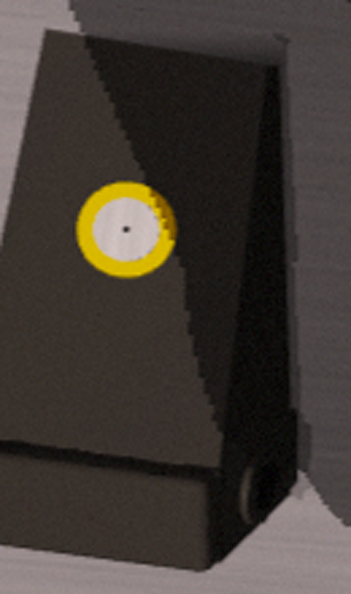

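Run:
```python
from h import *
manip.movel([503,167.7,98.5],down(95),max_speed=120)
print(manip.get_t(),manip.get_tcp_pos(),manip.get_force())
hand.close(60)
print(manip.get_t(),manip.get_width(),manip.get_tcp_pos(),manip.get_force())
m=shot("wrist","w2.png")
```

```text
3.4083 [503.35517199 167.82772062  99.10103321] [ 0.68400002 -0.13624813  0.94144257]
3.9667 28.795370953896676 [503.1707453  168.22908719  98.86404809] [-1.60130148  1.86010592  4.86673161]
```

View pics/w2.png

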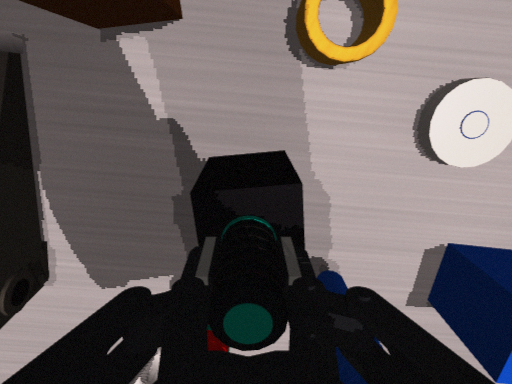

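Gripped at the grip's lower-mid height, with the holder undisturbed. Now the lift.

Run:
```python
from h import *
p=manip.get_tcp_pos()
manip.movel([503.2,168,195],max_speed=120)
print(manip.get_t(),manip.get_width(),manip.get_tcp_pos())
f=[manip.get_force() for _ in range(5)];print(np.round(f,2))
# to above ref: tip 88.5 below TCP -> tip at 16+35
manip.reach([433.5,323,140],down(95))
m=shot("wrist","w3.png");print(manip.get_t(),manip.get_tcp_pos(),manip.get_width())
import pickle;pickle.dump((m,manip.get_tcp_pos(),manip.get_tcp_rot()),open("w3.pkl","wb"))
print("tip exp",proj(m,manip.get_tcp_pos()-[0,0,88.5]),"ref",proj(m,[433.5,323,16]))
shot("scene","s3.png",(330,430,150,260),5);shot("top","t3.png",(100,190,180,270),6)
for _ in range(5): print(manip.get_t(),manip.get_force().round(2))
```

```text
4.975 28.7698885888247 [502.78735088 167.80160187 194.11349076]
[[-0.18  0.25 -2.89]
 [-0.18  0.25 -2.89]
 [-0.18  0.25 -2.89]
 [-0.18  0.25 -2.89]
 [-0.18  0.25 -2.89]]
5.7667 [433.7979596  322.394205   139.71554921] 28.762378075958285
tip exp [247.3911278  195.19635241] ref [248.16720776 181.53963278]
5.8667 [ 1.02 -0.78 -2.95]
5.8667 [ 1.02 -0.78 -2.95]
5.8667 [ 1.02 -0.78 -2.95]
5.8667 [ 1.02 -0.78 -2.95]
5.8667 [ 1.02 -0.78 -2.95]
```

View pics/w3.png

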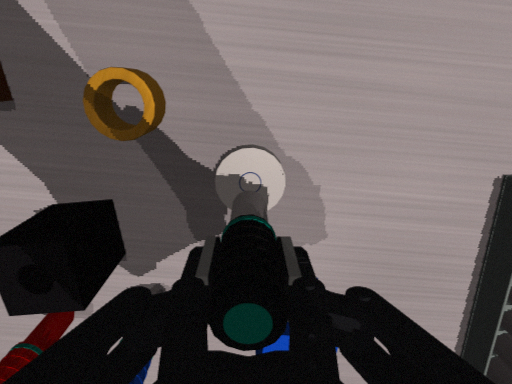

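View pics/s3.png

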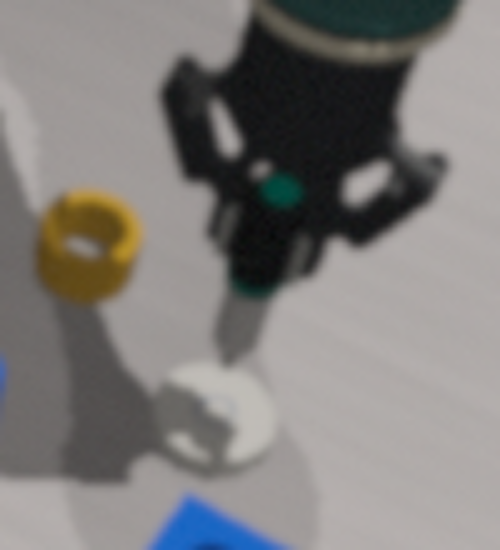

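View pics/t3.png

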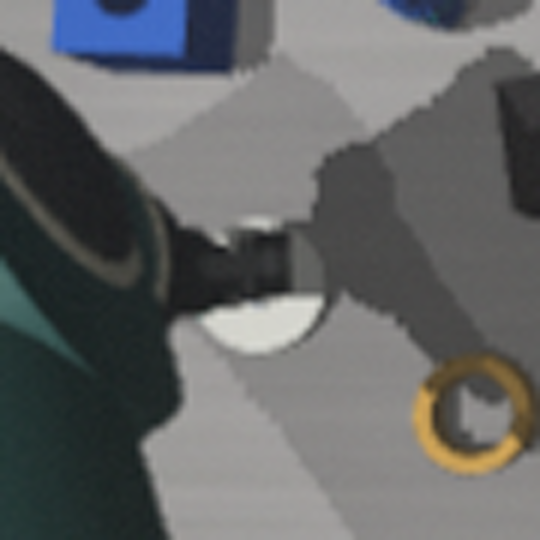

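Run:
```python
import cv2
a=cv2.imread("pics/w3.png")[140:240,205:295]; a=cv2.resize(a,None,fx=6,fy=6,interpolation=cv2.INTER_CUBIC);cv2.imwrite("pics/w3z.png",cv2.convertScaleAbs(a,alpha=1.2))
a=cv2.imread("pics/full_s3.png")[200:250,355:395]; cv2.imwrite("pics/s3z.png",cv2.resize(a,None,fx=12,fy=12,interpolation=cv2.INTER_CUBIC))
```

```text
(no output)
```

View pics/w3z.png

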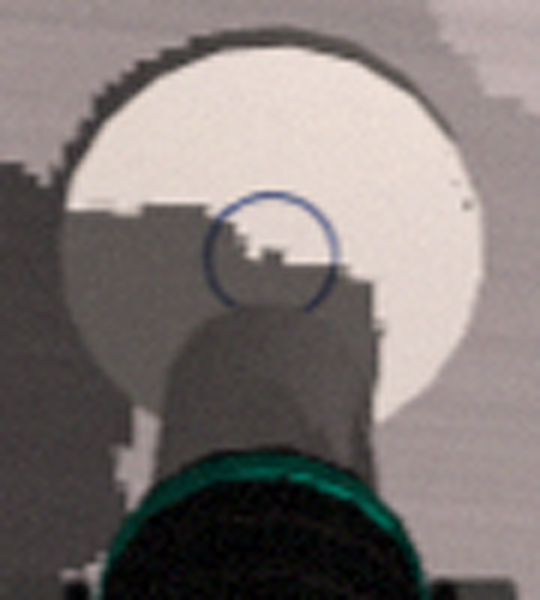

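View pics/s3z.png

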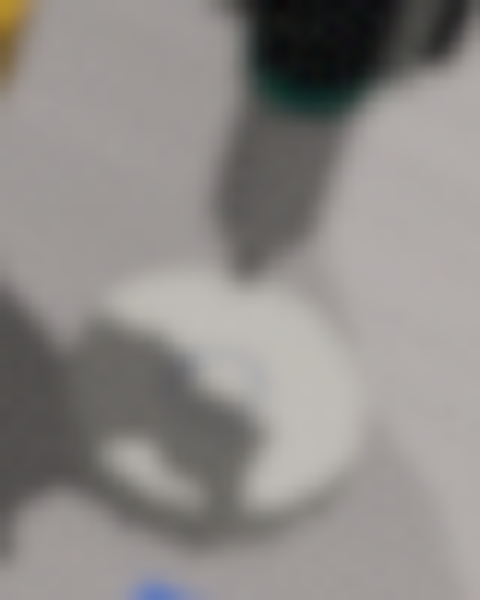

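Run:
```python
from h import *
import pickle
m,p,r=pickle.load(open("w3.pkl","rb"));ms=optics.camera_model("scene")
Rm=R.from_rotvec(r).as_matrix();print("tool z",Rm[:,2].round(4),p)
tip=p+Rm[:,2]*88.5;print(tip)
print("scene tip",proj(ms,tip),"ref",proj(ms,[433.5,323,16]), "d/dx",proj(ms,tip+[1,0,0])-proj(ms,tip),"d/dy",proj(ms,tip+[0,1,0])-proj(ms,tip))
c=lambda x,y,k,x0,y0:((x+.5)/k-.5+x0,(y+.5)/k-.5+y0)
print("meas tip",c(247,277,12,355,200),"ref disc s0 (372.73,231.68)")
# nose lower rim (68.5+... below grasp: grip lower end 32.5 below centre, nose end 87.5 below centre => 20 above tip)
nb=p+Rm[:,2]*68.5
T=[proj(m,nb+12*(np.cos(a)*Rm[:,0]+np.sin(a)*Rm[:,1])) for a in np.linspace(0,6.28,60)];T=np.array(T);print("nose rim x",T[:,0].min(),T[:,0].max(),"y",T[:,1].min())
print("meas",c(165,0,6,205,140)[0],c(377,0,6,205,140)[0],c(0,305,6,205,140)[1])
print("ref ring meas",c(272,252,6,205,140),"proj",proj(m,[433.5,323,16]))
```

```text
tool z [-1.e-04 -7.e-04 -1.e+00] [433.7979596  322.394205   139.71554921]
[433.78901231 322.33536006  51.21556922]
scene tip [374.73830073 223.78019642] ref [372.45312302 231.81807372] d/dx [-0.17351387  0.25813175] d/dy [0.35433386 0.18094535]
meas tip (375.125, 222.625) ref disc s0 (372.73,231.68)
nose rim x 230.81543746998426 263.7491825346454 y 188.96114151288654
meas 232.08333333333334 267.4166666666667 190.41666666666666
ref ring meas (249.91666666666666, 181.58333333333334) proj [248.16720776 181.53963278]
```

Run:
```python
from h import *
import pickle
manip.movel([433.5,322.8,108.5],down(95),max_speed=80)
m=shot("wrist","w4.png",(205,295,140,240),6);p=manip.get_tcp_pos();r=manip.get_tcp_rot();pickle.dump((m,p,r),open("w4.pkl","wb"))
ms=shot("scene","s4.png",(350,400,195,250),11)
Rm=R.from_rotvec(r).as_matrix();tip=p+Rm[:,2]*88.5;print(manip.get_t(),p,tip,manip.get_force())
print(proj(ms,tip),proj(ms,[433.5,323,16]));nb=p+Rm[:,2]*68.5
T=np.array([proj(m,nb+12*(np.cos(a)*Rm[:,0]+np.sin(a)*Rm[:,1])) for a in np.linspace(0,6.28,60)]);print("nose rim x",T[:,0].min(),T[:,0].max(),"y",T[:,1].min(),"ref",proj(m,[433.5,323,16]))
```

```text
6.5083 [433.72334909 322.8214368  108.72748679] [433.74302067 322.83444566  20.22748993] [-0.92780246  0.03420527 -2.05904528]
[372.65692668 230.90914055] [372.45312302 231.81807372]
nose rim x 231.7615162387167 264.7114893585904 y 188.50704910909565 ref [248.42992479 192.7079581 ]
```

View pics/w4.png

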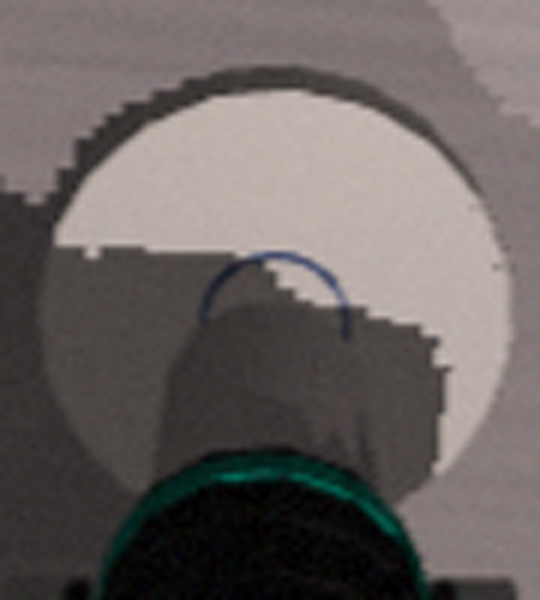

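View pics/s4.png

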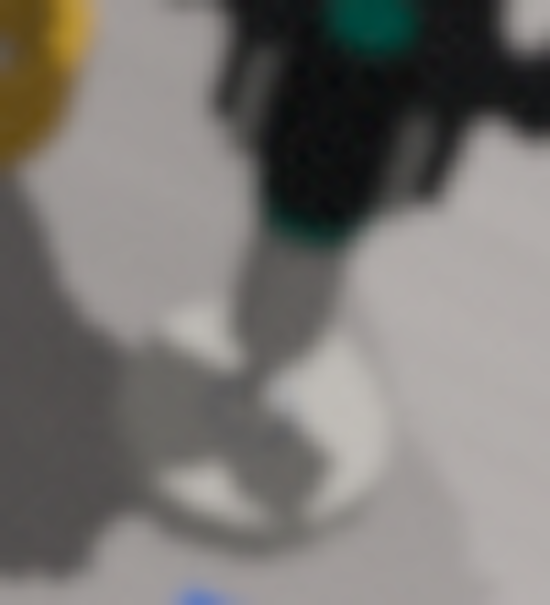

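```bash
cat >> h.py <<'E'
def favg(n=10,dt=0.03):
    a=[]
    for _ in range(n): manip.pause(dt); a.append(manip.get_force())
    a=np.array(a); return a.mean(0),a.std(0)
E
python3 - <<'E'
from h import *
import pickle
manip.movel([433.2,323.4,108.5],down(95),max_speed=30)
b,s=favg();print(manip.get_t(),manip.get_tcp_pos(),b.round(2),s.round(2))
pickle.dump(b,open("base.pkl","wb"))
print(manip.movel([433.2,323.4,100.5],max_speed=8,until_force=2))
p=manip.get_tcp_pos();f,s=favg(8);print(manip.get_t(),p,manip.get_tcp_pos(),(f-b).round(2),s.round(2))
E
```

```text
7.0917 [433.19854689 323.3824596  108.49820153] [ 0.08  0.14 -2.21] [0.53 0.44 0.52]
True
8.1083 [433.01875682 323.32129434 101.91314711] [432.94346457 323.23044135 101.86581348] [0.76 0.98 2.31] [0.33 0.42 0.42]
```

Run:
```python
from h import *
import pickle
b=pickle.load(open("base.pkl","rb"))
manip.movel([433.2,323.4,100.5],down(95),max_speed=8)
t=manip.get_t();f,s=favg(15);print(t,manip.get_tcp_pos(),(f-b).round(2),s.round(2))
shot("wrist","w5.png",(205,295,140,240),6);shot("scene","s5.png",(350,400,195,250),11)
print(manip.get_t(), manip.get_tcp_pos())
```

```text
8.4333 [433.18636576 323.37432116 100.49301179] [-0.27  0.08  2.93] [0.57 0.61 0.52]
9.0333 [433.18473698 323.40476718 100.49385161]
```

View pics/w5.png

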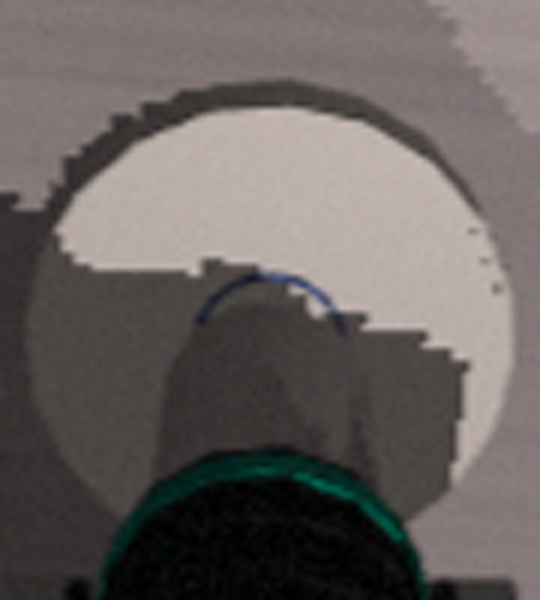

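View pics/s5.png

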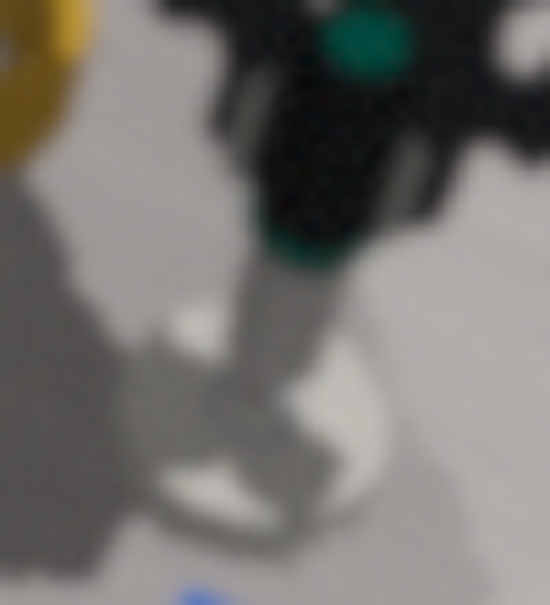

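Run:
```python
from h import *
import pickle
m=pickle.load(open("w1.pkl","rb"))
c=lambda x,y:((x+.5)/2.7-.5,(y+.5)/2.7-.5+40)
def yaw(a,b,z):
    A=hit(m,*c(*a),z);B=hit(m,*c(*b),z);d=A-B;return np.degrees(np.arctan2(d[1],d[0]))-90,A.round(1),B.round(1)
for q in [((275,66),(45,32),14),((220,468),(0,441),80),((205,571),(0,543),86)]: print(yaw(*q))
manip.pause(2.0)
f,s=favg(5);b=pickle.load(open("base.pkl","rb"));print((f-b).round(2),manip.get_t(),manip.get_tcp_pos())
manip.movel([433.2,323.4,220],down(95),max_speed=120)
print(manip.get_t(),manip.get_width())
```

```text
(np.float64(-2.829784006483564), array([414.9,   3. ,  14. ]), array([410.5, -86. ,  14. ]))
(np.float64(-2.6255253555781053), array([560.3,   2.8,  80. ]), array([556.6, -78.2,  80. ]))
(np.float64(-3.9191849463245063), array([601.6,  -3.3,  86. ]), array([596.3, -80.2,  86. ]))
[0.13 0.3  2.79] 11.2 [433.19399759 323.38751468 100.49464317]
12.35 28.674116328259256
```

```bash
cat >> h.py <<'E'
YAW=-3.3
def tooth_frame():
    a=np.radians(YAW);tx=np.array([np.cos(a),np.sin(a),0]);ty=np.array([-np.sin(a),np.cos(a),0]);z=np.array([0,0,1.])
    t=np.radians(20);n=-np.sin(t)*tx+np.cos(t)*z;xs=np.cos(t)*tx+np.sin(t)*z
    rot=R.from_matrix(np.column_stack([ty,np.cross(-n,ty),-n])).as_rotvec()
    return xs,ty,n,rot
E
python3 - <<'E'
from h import *
import pickle
xs,ty,n,rot=tooth_frame()
sp=np.array([480.6,-46.9,43.])
q=inverse_kinematics(sp+n*150,rot);print(q)
manip.reach(sp+n*145,rot);print(manip.get_t())
manip.movel(sp+n*106,rot,max_speed=100)
print(manip.get_t(),manip.get_tcp_pos()-(sp+n*106),manip.get_joints().round(2))
m=shot("wrist","w6.png");p=manip.get_tcp_pos();r=manip.get_tcp_rot();pickle.dump((m,p,r),open("w6.pkl","wb"))
ms=shot("scene","s6.png",(190,310,110,230),5);mt=shot("top","t6.png",(225,325,160,250),6)
print("tip",proj(m,p-n*88.5),"spot",proj(m,sp));print("scene",proj(ms,p-n*88.5),proj(ms,sp))
E
```

```text
[-0.67446352 -0.08403076  0.67803323  2.37267954  0.14621728  0.48949997
  1.40717532]
13.7333
14.275 [0.17953077 0.19166533 0.07028561] [-0.67  0.08  0.72  2.38 -0.13  0.36  1.67]
tip [248.05121915 194.70747149] spot [247.76118679 187.15025502]
scene [248.13762923 170.13848334] [246.83975934 175.37188877]
```

View pics/w6.png

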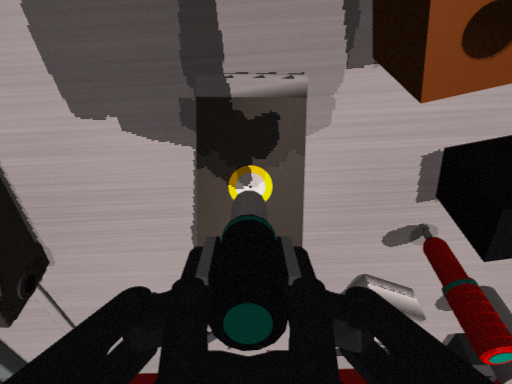

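View pics/s6.png

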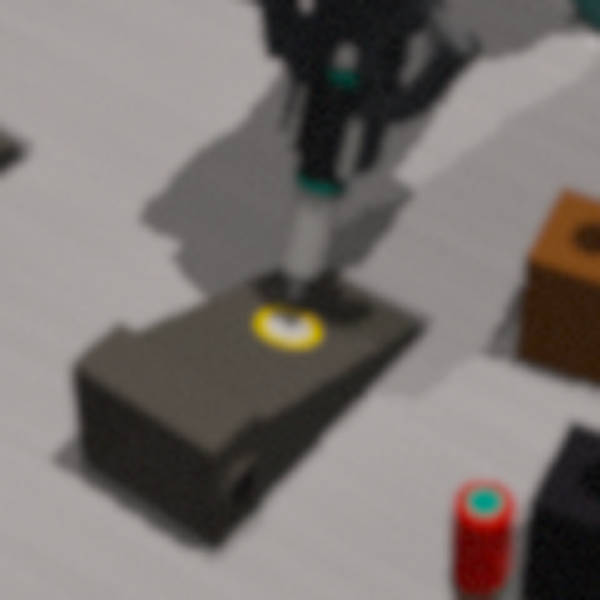

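View pics/t6.png

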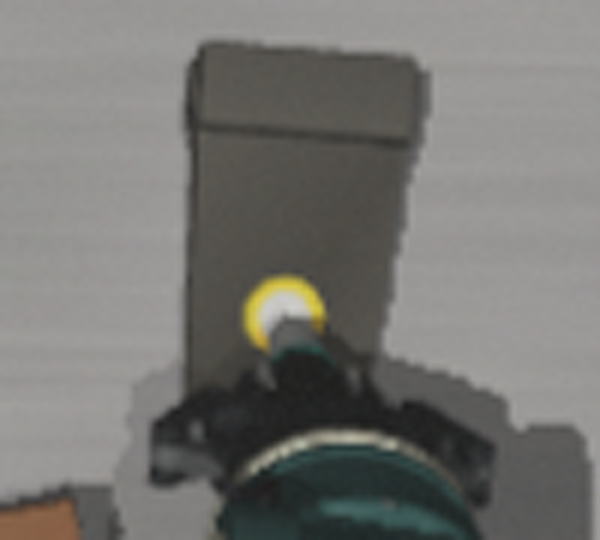

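Run:
```python
from h import *
import pickle
a=cv2.imread("pics/full_w6.png")[150:240,205:295]; a=cv2.resize(a,None,fx=7,fy=6.6,interpolation=cv2.INTER_CUBIC);
a=cv2.resize(cv2.imread("pics/full_w6.png")[150:240,205:295],None,fx=6,fy=6,interpolation=cv2.INTER_CUBIC);cv2.imwrite("pics/w6z.png",cv2.convertScaleAbs(a,alpha=1.2))
a=cv2.imread("pics/full_s6.png")[140:190,225:275]; cv2.imwrite("pics/s6z.png",cv2.resize(a,None,fx=12,fy=12,interpolation=cv2.INTER_CUBIC))
m,p,r=pickle.load(open("w6.pkl","rb"));xs,ty,n,rot=tooth_frame();Rm=R.from_rotvec(r).as_matrix()
sp=np.array([480.6,-46.9,43.])
circ=lambda c,rad,A,B:np.array([proj(m,c+rad*(np.cos(t)*A+np.sin(t)*B)) for t in np.linspace(0,6.283,90)])
for nm,T in dict(ring=circ(sp,18.5,xs,ty),nose=circ(p+Rm[:,2]*68.5,12,Rm[:,0],Rm[:,1])).items():
    T=(T+.5-[205,150])*6-.5;print(nm,"x",T[:,0].min().round(0),T[:,0].max().round(0),"y",T[:,1].min().round(0),T[:,1].max().round(0))
```

```text
ring x 127.0 391.0 y 98.0 348.0
nose x 162.0 360.0 y 233.0 417.0
```

View pics/w6z.png

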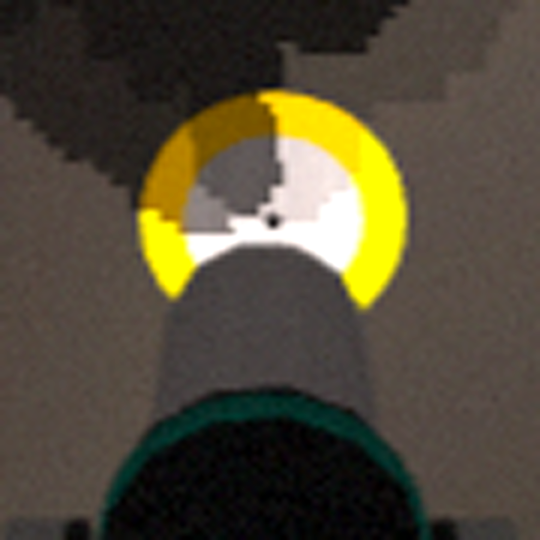

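View pics/s6z.png

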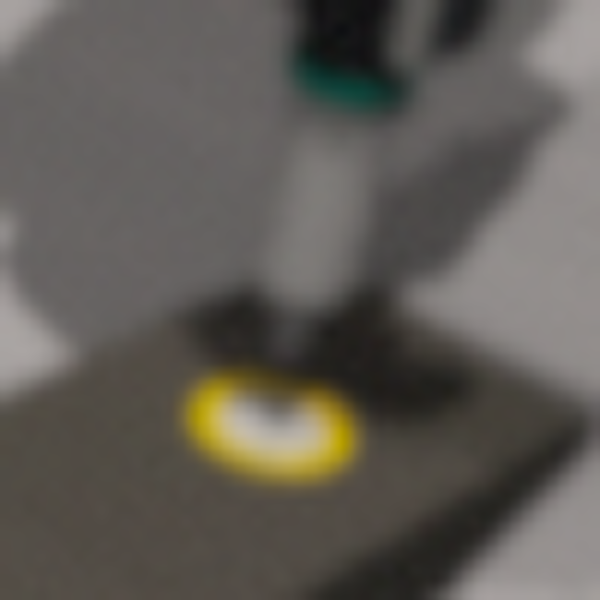

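The tip hovers about 17 mm off the face, with the dot at wrist px (250,186). I'll apply a small correction, go down close and look again.

Run:
```python
from h import *
import pickle
xs,ty,n,rot=tooth_frame()
sp=np.array([480.6,-46.9,43.])+0.6*ty-0.8*xs
manip.movel(sp+n*94,rot,max_speed=60)
manip.pause(0.3)
b,s=favg();pickle.dump(b,open("base2.pkl","wb"));print(b.round(2),s.round(2))
p=manip.get_tcp_pos();r=manip.get_tcp_rot();print(manip.get_t(),p-(sp+n*94))
m=shot("wrist","w7.png",(205,295,150,240),6);pickle.dump((m,p,r),open("w7.pkl","wb"))
ms=shot("scene","s7.png",(225,275,140,190),12);mt=shot("top","t7.png",(247,297,190,240),12)
tip=p-n*88.5
for nm,mm,x0,y0,k in [("w",m,205,150,6),("s",ms,225,140,12),("t",mt,247,190,12)]:
    g=lambda q:((proj(mm,q)+.5-[x0,y0])*k-.5).round(0)
    print(nm,"tip",g(tip),"spot0",g(np.array([480.6,-46.9,43.])),"1mm xs",(proj(mm,tip+xs)-proj(mm,tip)).round(2)*k,"ty",(proj(mm,tip+ty)-proj(mm,tip)).round(2)*k)
```

```text
[-0.06  0.02 -2.27] [0.43 0.48 0.33]
15.4083 [0.00023754 0.03733209 0.01819616]
w tip [260. 268.] spot0 [256. 260.] 1mm xs [-0.    7.14] ty [7.62 0.  ]
s tip [277. 410.] spot0 [268. 430.] 1mm xs [-2.52  1.32] ty [3.36 2.04]
t tip [301. 282.] spot0 [302. 272.] 1mm xs [ 0.36 -4.08] ty [-4.32 -0.36]
```

View pics/w7.png

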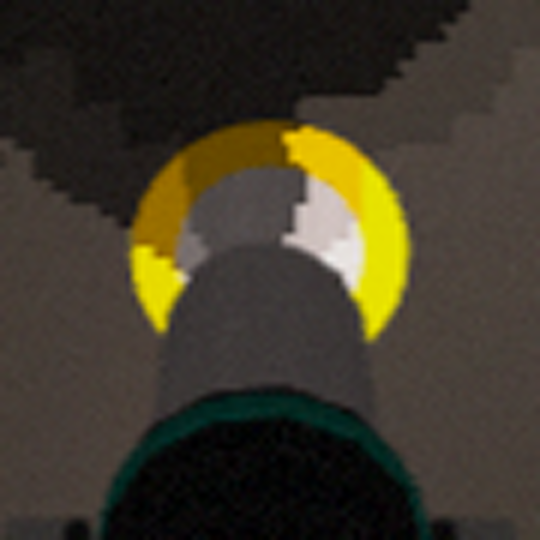

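View pics/s7.png

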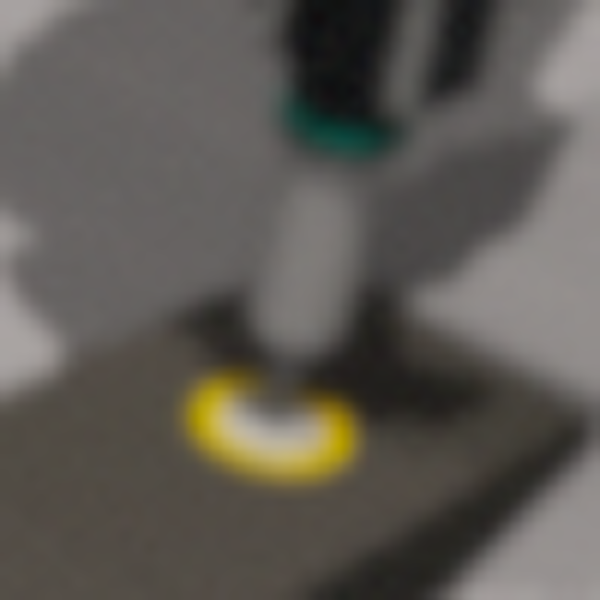

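View pics/t7.png

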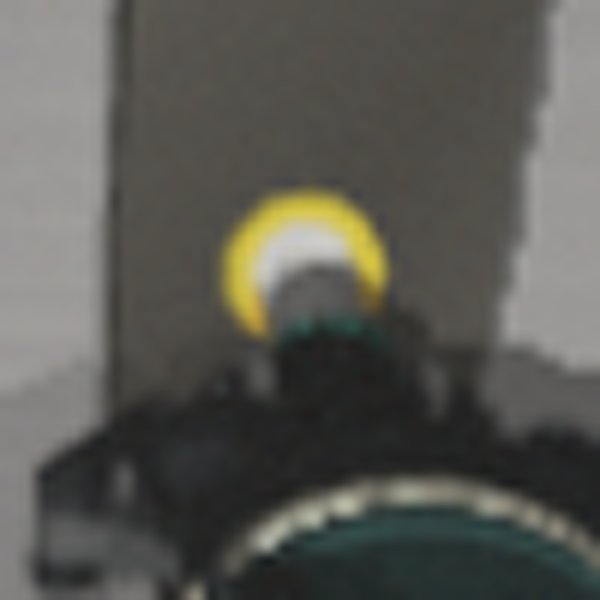

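Run:
```python
from h import *
import pickle
m,p,r=pickle.load(open("w7.pkl","rb"));ms=optics.camera_model("scene");mt=optics.camera_model("top");xs,ty,n,rot=tooth_frame()
sp=np.array([480.6,-46.9,43.])
def circ(mm,c,rad): return np.array([proj(mm,c+rad*(np.cos(t)*xs+np.sin(t)*ty)) for t in np.linspace(0,6.283,90)])
for nm,mm,x0,y0,k in [("w",m,205,150,6),("s",ms,225,140,12),("t",mt,247,190,12)]:
    for q,c,rad in [("ring",sp,18.5),("noserim",p-n*68.5,12),("rodend",p-n*88.5,4),("teal",p-n*13.5,15)]:
        T=(circ(mm,c,rad)+.5-[x0,y0])*k-.5
        print(nm,q,"x",T[:,0].min().round(0),T[:,0].max().round(0),"y",T[:,1].min().round(0),T[:,1].max().round(0))
s=cv2.imread("pics/s7.png");t=cv2.imread("pics/t7.png")
def draw(im,mm,x0,y0,k):
    im=im.copy()
    for c,rad,col in [(sp,18.5,(0,0,255)),(p-n*68.5,12,(255,0,0)),(p-n*88.5,4,(0,255,0)),(p-n*75,15,(255,0,255))][:3]:
        T=((circ(mm,c,rad)+.5-[x0,y0])*k-.5).round().astype(int);cv2.polylines(im,[T],True,col,1)
    return im
cv2.imwrite("pics/st7.png",cv2.resize(np.hstack([draw(s,ms,225,140,12)[200:500,100:500],draw(t,mt,247,190,12)[150:450,150:450]]),None,fx=1.14,fy=1.14))
w=cv2.imread("pics/w7.png");cv2.imwrite("pics/w7d.png",draw(w,m,205,150,6))
```

```text
w ring x 118.0 393.0 y 127.0 386.0
w noserim x 162.0 359.0 y 231.0 414.0
w rodend x 230.0 291.0 y 240.0 297.0
w teal x 101.0 422.0 y 393.0 679.0
s ring x 190.0 345.0 y 386.0 475.0
s noserim x 243.0 345.0 y 310.0 367.0
s rodend x 260.0 293.0 y 401.0 420.0
s teal x 280.0 410.0 y 99.0 169.0
t ring x 224.0 381.0 y 196.0 347.0
t noserim x 254.0 358.0 y 257.0 357.0
t rodend x 284.0 318.0 y 265.0 298.0
t teal x 253.0 391.0 y 315.0 447.0
```

View pics/st7.png

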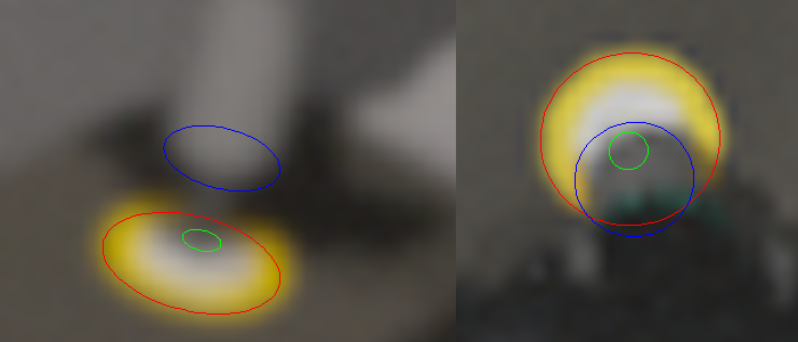

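View pics/w7d.png

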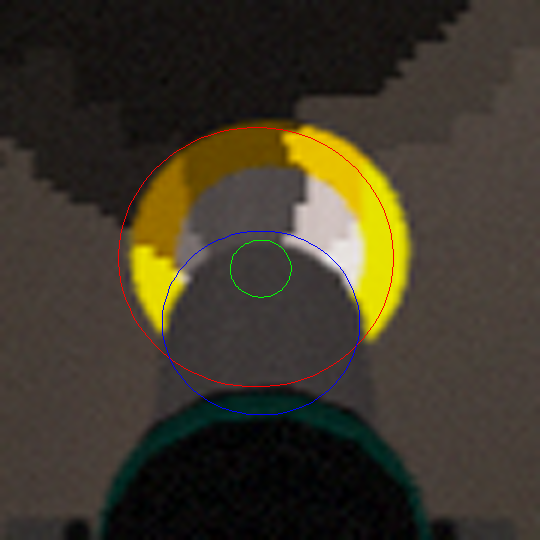

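Run:
```python
from h import *
import pickle
xs,ty,n,rot=tooth_frame()
sp=np.array([480.6,-46.9,43.])+1.3*ty+0.3*xs
manip.movel(sp+n*94,rot,max_speed=30)
manip.pause(0.2)
b,s=favg(15);pickle.dump(b,open("base2.pkl","wb"));print(b.round(2),s.round(2))
w=shot("wrist","w8.png",(205,295,150,240),6)
print(manip.movel(sp+n*85,rot,max_speed=8,until_force=2))
p=manip.get_tcp_pos();f,s=favg(12);print(manip.get_t(),(manip.get_tcp_pos()-sp)@np.array([xs,ty,n]).T,(f-b).round(2),(f-b)@n,s.round(2))
```

```text
[-0.22 -0.16 -2.44] [0.48 0.5  0.58]
True
17.825 [-5.34250981e-01  2.63772317e-02  8.64609328e+01] [0.56 0.13 2.69] 2.3364980826624304 [0.53 0.32 0.68]
```

View pics/w8.png

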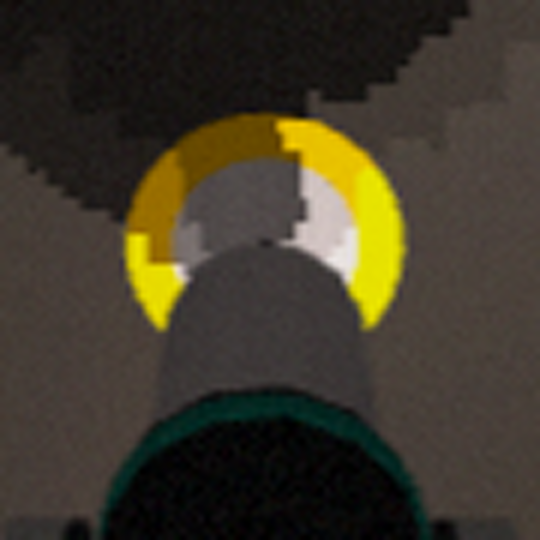

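```bash
python3 - <<'E'
from h import *
import pickle
xs,ty,n,rot=tooth_frame();b=pickle.load(open("base2.pkl","rb"))
sp=np.array([480.6,-46.9,43.])+1.3*ty+0.3*xs
q=manip.get_tcp_pos()
manip.movel(sp+n*85.1,rot,max_speed=6)
f,s=favg(30);print(manip.get_t(),(manip.get_tcp_pos()-sp)@np.array([xs,ty,n]).T,(f-b).round(2),(f-b)@n,s.round(2))
print(np.degrees((R.from_rotvec(manip.get_tcp_rot()).inv()*R.from_rotvec(rot)).magnitude()))
shot("wrist","w9.png",(205,295,150,240),6);ms=shot("scene","s9.png",(225,275,140,190),12);mt=shot("top","t9.png",(247,297,190,240),12)
E
python3 -c "
import cv2,numpy as np
cv2.imwrite('pics/st9.png',np.hstack([cv2.imread('pics/s9.png')[200:500,100:500],cv2.imread('pics/t9.png')[150:450,150:450]]))"
```

```text
19.2167 [ 8.99134512e-03 -1.97309580e-02  8.51031574e+01] [-0.58  0.44  2.83] 2.864195613895115 [0.48 0.41 0.56]
0.0036448688992685983
```

View pics/w9.png

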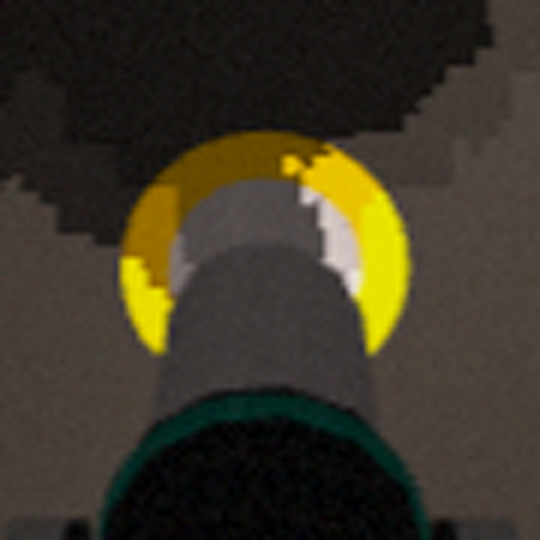

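View pics/st9.png

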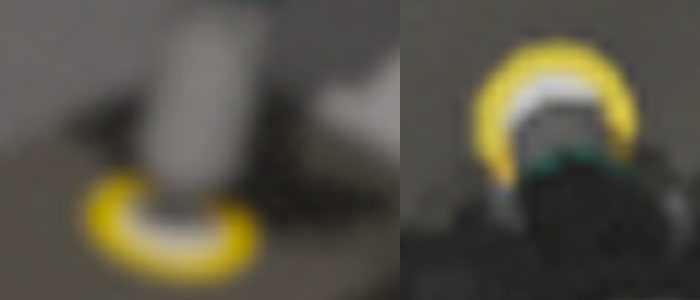

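Run:
```python
from h import *
from workcell import job_done
import pickle
xs,ty,n,rot=tooth_frame();b=pickle.load(open("base2.pkl","rb"))
f,s=favg(15);print(manip.get_t(),(f-b)@n,manip.get_width())
job_done()
```

```text
19.8667 3.183969253777109 28.575719417111834
the job is handed in; nothing more can be done
```

I lifted the probe out of the black holder and checked it on the reference block. I then put it on the marked tooth and handed the job in at about 19.9 s, still holding it there.

- **Reference block:** The probe was upright and the tip was within about 1 mm of the ring centre by the images. I held it still for about 2.7 s at 2.8–2.9 N, which puts the rod about 3.7–3.9 mm in.
- **Marked tooth:** The tool axis was tilted 20° to match the face, with the tooth's yaw measured at about −3.3°. The final force along the face normal was 2.9–3.2 N, so the rod is about half-way in. The commanded orientation was held to within 0.004°.
- **Uncertain points:**
  - **Position on the slope:** Along the slope the cameras disagreed about the tip relative to the dot. The wrist view put it about +1 mm, the top view about −1.7 mm and the scene view (too coarse to trust much) about −3 mm. I kept the position near the middle of these. Across the slope they agreed to about 0.5 mm.
  - **Rod depth:** I judged it from force and height. The black line round the rod was too small or hidden to confirm by eye.
- **Other objects:** I saw no sign that the look-alikes, the other tooth or anything else was touched or moved, but I did not do a full before-and-after comparison.

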